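# Gauge the long eyepiece and lock the jaw

### The job

Lay the longer of the two eyepieces in the cradle of the sloping bench gauge, between its jaws, and let go of it. Slide the movable jaw gently shut on it until the dial needle stands in the dark band, never driving the needle right round to the far mark, and then turn the wing nut on that jaw clockwise to its stop to lock it, with the needle still in the band. Leave the shorter eyepiece and the other things where they are.

Things in the scene. Friction and masses are not known exactly. Their poses are not given: they have to be found in the camera images.
- long_eyepiece: The longer microscope eyepiece, 96 mm long, 110 to 220 g: an aluminium barrel 30 mm in diameter over the middle 54 mm, a black collar 34 mm in diameter and 21 mm long at each end. Origin at the middle of its axis, own y along the axis (it may have rolled about y); either end may point to either jaw. It starts lying on the rest, its axis 23 mm above the bench.
- short_eyepiece: The shorter eyepiece, 74 mm long, otherwise the same (30 mm barrel over the middle 52 mm, 34 mm collars), lying parallel to the long one 84 mm away on the same rest; either may be the nearer. To be left there. Origin at the middle of its axis, y along it.
- rest: Fixed wooden rest, a 175 x 100 x 6 mm board, origin at the centre of its underside. The eyepieces lie along its y, at x = -42 and +42 mm. Each is kept from rolling by four upright lugs (7 x 13 mm, rising 20 mm above the board, touching its collars), 27 to 40 mm from its middle; the 54 mm between the lugs is free for fingers.
- cradle (a point): Cradle of the fixed bench gauge, whose bed slopes 33 degrees, facing the robot. Axes: x up the slope, y along the slide (from movable jaw to anvil), z square out of the bed (up, towards the robot). The eyepiece's axis passes through this point, along y, when it lies with its collars on the bed and against the two lugs downhill; the point is 17 mm out from the bed, about 69 mm above the bench.
- gauge: The bench gauge as a whole, fixed: grey base 140 x 360 x 16 mm, origin under its middle. Its sloping bed plate reaches from x = -32 to +43 mm of the cradle. The two lugs on the downhill side stand at cradle y = -42..-28 and 28..42 mm, 20 mm high, 8 mm thick; the 56 mm between them is free for fingers. Laid down with its middle at cradle y = -6 mm, the long eyepiece touches neither jaw.
- anvil_face (a point): Middle of the face of the spring anvil, a 26 mm steel plunger in the +y jaw; at rest at cradle y = +46 mm; axes as the cradle's. Its grey housing (44 mm wide, 40 mm high) begins at cradle y = 62 mm and carries the dial, 68 mm across, centred at y = 102 mm, top 52 mm out from the bed.
- anvil (a joint): How far the anvil has been pushed in, m: 0 at rest, 0.010 at its stop. Spring 0.8 N per mm. It turns the dial needle 0.25 rad clockwise per mm; at 0 the needle points up the slope. The dark band runs from 0.002 to 0.006 m (0.5 to 1.5 rad); the far mark stands at 0.009 m (2.25 rad).
- jaw (a joint): Travel of the movable jaw (on the -y side) towards the anvil, m: 0 fully open (face at cradle y = -108 mm), up to 0.075; starts between 0 and 0.03. It touches the long eyepiece, itself touching the resting anvil, at 0.058; the needle's band is then 0.060 to 0.064. It slides with about 8 N of drag and stays where it is left.
- jaw_face (a point): Middle of the movable jaw's flat face, 17 mm out from the bed; axes as the cradle's. The jaw is a block 40 mm wide (x), 44 mm long behind the face, its top 34 to 37 mm out from the bed.
- lock (a joint): Turn of the wing nut on the movable jaw, in rad, clockwise seen from above its top: at 0 its bar lies along the cradle's x (up the slope); starts between 0 and 0.25; stop at 1.2, where it is locked. It turns about the bed's normal with about 0.12 N m of drag.
- lock_grip (a point): Centre of the wing nut's bar, on its axis, 22 mm behind the jaw's face and 51 mm out from the bed. The steel bar is 56 mm long, 12 mm thick and 22 mm high (40 to 62 mm out from the bed). The point's x runs along the bar, y across its thickness, z along the axis outwards.
- dropper: Small amber dropper bottle, 32 mm across, 85 mm tall, in front of the gauge. Bystander; origin at its foot.
- stain_jar: Stain jar 50 mm across, 75 mm tall, to the right of the rest. Bystander; origin at its foot.
- slide_box: Flat grey slide box 90 x 75 x 30 mm behind the rest. Bystander; origin at the centre of its underside.
Things that resemble listed ones, but are neither listed nor needed, are in the scene too. Leave any red or yellow look-alike of the long_eyepiece alone.

How it is judged (in metres and radians):
On the way, in this order (a step that is already met when the one before it is completed fails the run):
1. the long eyepiece lies in the cradle, let go, not yet pressed on the anvil (x of long_eyepiece in the frame of cradle between -0.005 and 0.005 m and z of long_eyepiece in the frame of cradle between -0.005 and 0.005 m and y of long_eyepiece in the frame of cradle between -0.03 and 0.01 m and angle between the y axis of long_eyepiece and the y axis of cradle, either way round below 0.12 rad and contact force between the fingers and long_eyepiece below 0.1 N and linear speed of long_eyepiece below 0.02 m/s and value of joint anvil below 0.0012 m), for 0.2 s.
2. the jaw is shut on it with the needle in the dark band, the fingers off the eyepiece, the nut not yet turned (x of long_eyepiece in the frame of cradle between -0.005 and 0.005 m and z of long_eyepiece in the frame of cradle between -0.005 and 0.005 m and y of long_eyepiece in the frame of cradle between -0.004 and 0.01 m and angle between the y axis of long_eyepiece and the y axis of cradle, either way round below 0.12 rad and contact force between the fingers and long_eyepiece below 0.1 N and value of joint anvil between 0.002 and 0.006 m and value of joint jaw above 0.057 m and value of joint lock below 0.5 rad), for 0.2 s.
3. the wing nut is turned home with the needle still in the band (value of joint anvil between 0.002 and 0.006 m and value of joint lock above 1 rad), for 0.2 s.
At the end, for the whole second after the job is handed in: The long eyepiece lies in the cradle (axis within 5 mm of the cradle point's line, along the slide within 0.12 rad), held between jaw and anvil with the needle in the dark band (anvil pushed in 2 to 6 mm) and the wing nut turned to at least 1.0 of its 1.2 rad (all of step 3 and x of long_eyepiece in the frame of cradle between -0.005 and 0.005 m and z of long_eyepiece in the frame of cradle between -0.005 and 0.005 m and y of long_eyepiece in the frame of cradle between -0.004 and 0.01 m and angle between the y axis of long_eyepiece and the y axis of cradle, either way round below 0.12 rad and linear speed of long_eyepiece below 0.02 m/s and value of joint jaw above 0.057 m); the robot touches nothing.
It fails at once if the anvil is driven to the far mark (9 mm) (value of joint anvil above 0.009 m).
It fails at once if the short eyepiece is moved by more than 30 mm (distance of short_eyepiece from where it was at the start of the episode above 0.03 m).
It fails at once if the dropper bottle is moved by more than 40 mm or knocked over (distance of dropper from where it was at the start of the episode above 0.04 m or angle between dropper's own z axis and vertical above 0.6 rad).
It fails at once if the stain jar is moved by more than 40 mm or knocked over (distance of stain_jar from where it was at the start of the episode above 0.04 m or angle between stain_jar's own z axis and vertical above 0.6 rad).
It fails at once if the slide box is moved by more than 40 mm or knocked over (distance of slide_box from where it was at the start of the episode above 0.04 m or angle between slide_box's own z axis and vertical above 0.6 rad).
It also fails if it takes over 54 s, if anything falls off the work surface, if the arm or the gripper's body presses on something with over 40 N, if the wrist force passes 120 N, or if a joint passes its speed limit or range.

### The arm

A 6-joint arm with a two-finger parallel gripper is mounted at the origin on the work surface. World frame = base frame: x ahead of the robot, y to its left, z up, the work surface at z = 0. Lengths are in mm, angles in rad, forces in N, time in s.
With the tool pointing down it reaches from about 300 to 775 mm from the base axis. Payload 14.6 kg.
Tool frame: the origin (TCP) lies at the very end of the fingers, on their centre line; the grasp point (between the pads) lies 19 mm behind it; z points along the fingers, y is the line along which they close (so a half turn about z gives the same grasp; the last joint's range is limited). The gripper opens to 94 mm and grips with 3 to 60 N. Pads are 16 mm wide; open, the fingers measure 119 mm over their backs; the gripper's body (75 mm by 177 mm) begins 78 mm behind the grasp point.
Start: joints at [-1.199, 0.3, 1.521, -0, 1.321, -0.067], TCP at [233.661, -497.887, 205.446] pointing down, gripper open.
Joint ranges: [-3.03, 3.03], [-0.79, 2.21], [0.23, 2.52], [-1.04, 4.18], [0, 3.07], [-2.55, 2.55]. Speed limits (rad/s): [2.22, 2.22, 2.57, 3.14, 3.14, 3.14].

### API

Orientations are given as [roll, pitch, yaw] about the fixed x, y, z axes, in that order (R = Rz(yaw) Ry(pitch) Rx(roll)).
In Python, from cell import manip gives the robot as it stands. The module is installed in compiled form; this text tells all that it offers.
- The arm moves only by the shell command python3 -m inch 'ROWS' [FORCE]. ROWS is JSON, a list of rows, each an object of numbers: "gripper": the opening, from 0 (shut) to 1 (fully open); "dx", "dy", "dz": the shift along the world's x, y, z in m; "wx", "wy", "wz": the turn, a rotation vector about the world's x, y, z in degrees. A call has exactly 5 rows; each row is the pose to reach, as a shift and turn from the pose commanded when the call began; what a row does not reach only later rows make up. A row lasts 1/12 s, in which the tool goes at most 41.7 mm and 7.16 degrees, less where a joint would pass 70% of its speed; a pose out of reach is approached as far as the arm can. A call with a gripper value outside its range is refused whole. The fingers move at their own pace and stop on an object; FORCE is the grip in N (left out, the last holds). Time passes only in rows, so rows that repeat a pose let the fingers close, or fill a call up. It gives the time, the measured TCP pose, the force, the opening and the grip force at its end, in the units of the state.
- manip.read_state(): the state, without advancing time (a new reading comes with each control period).
- manip.camera(name): name is "side" or "top" or "wrist"; returns the picture (480x640x3 uint8, blue, green, red); there is no depth.
- manip.camera_info(name): a dict with "camera_matrix" (3x3 intrinsics, pixels), "R" (3x3) and "t" (3): a world point X has camera coordinates R X + t; the wrist camera has in their place "tool_from_camera" (4x4, takes a point from camera to tool coordinates, whose origin is the TCP and whose axes are the flange's). Camera axes: x right, y down, z forward; pixel columns grow to the right and rows downward; lengths in mm; the calibration is good to about 2 mm. A picture is of the moment at which its call begins: read the wrist's pose just before it. camera_info takes no time and is no camera call.
- manip.sign_off(): hands the job in; it is judged then, once.
The state is a dict: "clock": time; "joints": joint angles; "qd": joint speeds; "effort": joint torques, N m; "eef_pos": TCP position; "eef_rot": TCP orientation; "wrist_force": force on the tool from outside, world axes, zero at the start; "moment": the same for the moment, N m; "finger_gap": finger opening in mm; "finger_force": force on a finger pad.
Only numpy, scipy, OpenCV 4.12 (cv2) and the standard library are available. Lean on these libraries where they do the work, as an engineer would, in place of code of your own. Each camera call takes 0.05 s, during which the arm holds its last target. There are 200 camera calls.

## Working session

There is one attempt and no reset: what is moved stays moved. The work goes in short steps, Python scripts to look and compute and a shell command to move; the robot and the scene stay as the last step left them, time stands still between calls to the robot, and variables do not carry over. Pictures are saved under pics/ and viewed, at most 10 in all, crops included, and the job is handed in when it is done.

```bash
mkdir -p pics; python3 - <<'E'
from cell import manip
import cv2,numpy as np
np.set_printoptions(suppress=True,precision=4)
for n in("top","side"):
    cv2.imwrite(f"pics/{n}0.png",manip.camera(n))
    i=manip.camera_info(n);print(n,i)
print(manip.camera_info("wrist"));print(manip.read_state())
E
```

```text
top {'camera_matrix': array([[553.8411,   0.    , 317.9178],
       [  0.    , 553.8411, 232.4109],
       [  0.    ,   0.    ,   1.    ]]), 'R': array([[ 0.0064, -0.9999, -0.0149],
       [-0.9908, -0.0043, -0.1355],
       [ 0.1355,  0.0156, -0.9907]]), 't': array([ -86.0695,  563.6187, 1046.3352])}
side {'camera_matrix': array([[538.4802,   0.    , 319.9392],
       [  0.    , 538.4802, 246.3883],
       [  0.    ,   0.    ,   1.    ]]), 'R': array([[-0.9938, -0.1112, -0.0066],
       [-0.0801,  0.7543, -0.6516],
       [ 0.0774, -0.6471, -0.7585]]), 't': array([ 536.6435,  166.7275, 1016.5674])}
{'camera_matrix': array([[339.7879,   0.    , 324.4061],
       [  0.    , 339.7879, 243.5186],
       [  0.    ,   0.    ,   1.    ]]), 'tool_from_camera': array([[   0.0007,   -0.9665,   -0.2566,   73.4791],
       [   1.    ,    0.0006,    0.0005,   -0.5821],
       [  -0.0003,   -0.2566,    0.9665, -179.1103],
       [   0.    ,    0.    ,    0.    ,    1.    ]])}
{'clock': 0.1, 'joints': array([-1.1986,  0.3004,  1.5215, -0.    ,  1.3207, -0.0666]), 'qd': array([-0.0005, -0.0015, -0.    , -0.0017, -0.0001,  0.0001]), 'effort': array([  0.0034, -53.2637, -35.3282,   0.071 ,   0.0235,  -0.    ]), 'eef_pos': array([ 233.5893, -497.6779,  204.9576]), 'eef_rot': array([-3.1406, -0.0001,  0.4388]), 'wrist_force': array([ 0.5567,  0.5544, -0.6284]), 'moment': array([0.0032, 0.0245, 0.0477]), 'finger_force': 0.0, 'finger_gap': 93.8883155111304}
```

View pics/top0.png

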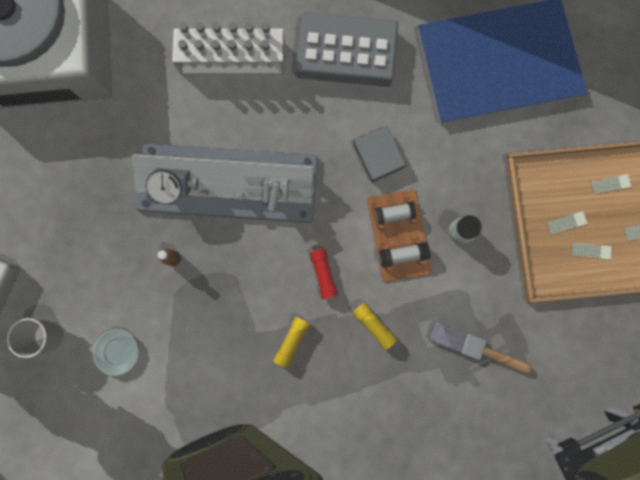

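View pics/side0.png

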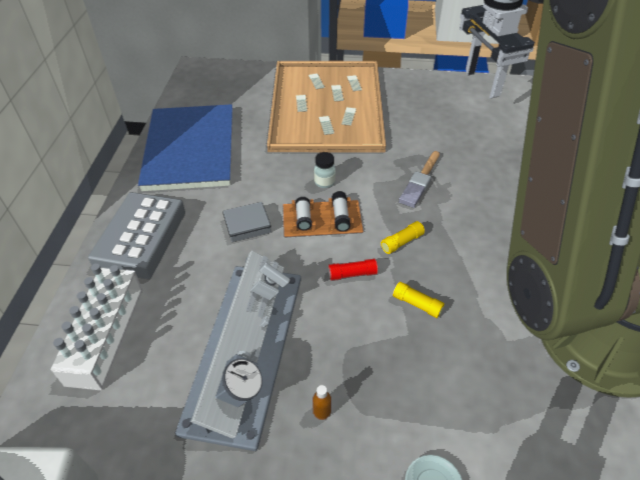

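Top view candidates on the rest are the near one at (404,254), about 50 px long, and the far one at (397,213), about 40 px long. The red (323,274) and yellow (291,342), (375,327) tubes are look-alikes. The nearer silver one with black collars fits the long eyepiece. I'll confirm it with an enlarged crop.

```bash
cat > h.py <<'E'
from cell import manip
import cv2,numpy as np
from scipy.spatial.transform import Rotation as Ro
np.set_printoptions(suppress=True,precision=3)
def cam(n,st=None):
    i=manip.camera_info(n);K=np.array(i["camera_matrix"])
    if n!="wrist": return K,np.array(i["R"]),np.array(i["t"])
    T=np.array(i["tool_from_camera"]);W=np.eye(4)
    W[:3,:3]=Ro.from_euler("xyz",st["eef_rot"]).as_matrix();W[:3,3]=st["eef_pos"]
    C=np.linalg.inv(W@T);return K,C[:3,:3],C[:3,3]
def ray(c,p):
    K,R,t=c;o=-R.T@t;d=R.T@np.linalg.inv(K)@[p[0],p[1],1];return o,d/np.linalg.norm(d)
def onz(c,p,z):
    o,d=ray(c,p);return o+d*(z-o[2])/d[2]
def two(a,b):
    (o1,d1),(o2,d2)=a,b
    s=np.linalg.lstsq(np.c_[d1,-d2],o2-o1,rcond=None)[0]
    p,q=o1+s[0]*d1,o2+s[1]*d2;return (p+q)/2,np.linalg.norm(p-q)
def proj(c,X):
    K,R,t=c;u=K@(R@np.asarray(X)+t);return u[:2]/u[2]
E
python3 - <<'E'
from h import *
im=cv2.imread("pics/top0.png");a=im[135:290,128:440]
cv2.imwrite("pics/crop1.png",cv2.resize(a,None,fx=2.5,fy=2.5,interpolation=cv2.INTER_CUBIC))
c=cam("top")
for p in[(382,256),(427,253),(378,215),(414,212)]: print(p,onz(c,p,23))
hsv=cv2.cvtColor(im,cv2.COLOR_BGR2HSV)
m=((hsv[...,0]<22)&(hsv[...,1]>110)&(hsv[...,2]>50)).astype(np.uint8);m[:, :360]=0;m[:,440:]=0;m[:185]=0;m[290:]=0
pts=np.argwhere(m)[:,::-1].astype(np.float32)
r=cv2.minAreaRect(pts);print(r);print([onz(c,q,6) for q in cv2.boxPoints(r)],onz(c,r[0],6))
print(hsv[150,200],hsv[208,200],hsv[215,250],hsv[180,230],hsv[240,250])
E
```

```text
(382, 256) [ 519.752 -209.314   23.   ]
(427, 253) [ 526.12  -297.801   23.   ]
(378, 215) [ 601.57  -202.127   23.   ]
(414, 212) [ 607.897 -273.673   23.   ]
((399.219970703125, 235.029541015625), (85.5570068359375, 48.50881576538086), 79.2156982421875)
[array([ 640.285, -182.514,    6.   ]), array([ 659.389, -279.324,    6.   ]), array([ 488.871, -308.136,    6.   ]), array([ 470.325, -213.323,    6.   ])] [ 563.814 -245.959    6.   ]
[103  19 119] [103  26  89] [105  27 113] [ 90   4 133] [ 23   8 122]
```

View pics/crop1.png

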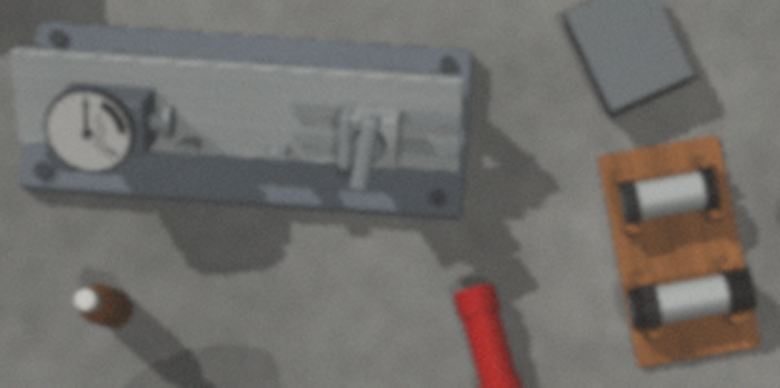

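The crop confirms it. The near tube, crop ends (630,307)–(753,290), is clearly longer than the far one (618,200)–(718,185), and both are silver with black collars. The gauge base corners are at crop (37,22), (470,50), (460,217) and (22,187), with the dial on the left (+y) and the wing nut at crop (362,150).

I'll hover over the rest with the tool turned along the eyepiece.

```bash
python3 -m inch '[{"dx":0.029,"dy":0.024,"wz":7},{"dx":0.058,"dy":0.049,"wz":14},{"dx":0.087,"dy":0.073,"wz":21},{"dx":0.116,"dy":0.098,"wz":28},{"dx":0.145,"dy":0.122,"wz":35}]'; python3 -m inch '[{"dx":0.029,"dy":0.024,"wz":7},{"dx":0.058,"dy":0.049,"wz":14},{"dx":0.087,"dy":0.073,"wz":21},{"dx":0.116,"dy":0.098,"wz":28},{"dx":0.143,"dy":0.122,"wz":35}]'
python3 -m inch '[{"wz":2},{"wz":2},{"wz":2},{"wz":2},{"wz":2}]'
python3 - <<'E'
from h import *
s=manip.read_state();im=manip.camera("wrist");cv2.imwrite("pics/w1.png",im)
np.save("w1.npy",np.r_[s["eef_pos"],s["eef_rot"]]);print(s["eef_pos"],s["eef_rot"],s["joints"])
c=cam("top")
for u,v in[(37,22),(470,50),(460,217),(22,187)]: print("base",onz(c,(128+u/2.5,135+v/2.5),16))
E
```

```text
[ 233.589 -497.678  204.958] [-3.141 -0.     0.439] [-1.199  0.3    1.521 -0.     1.321 -0.067]
base [748.967 277.797  16.   ]
base [726.103 -77.77   16.   ]
base [588.44  -70.704  16.   ]
base [611.509 283.166  16.   ]validation failed for argument at $[0]...
validation failed for argument at $[0]...
validation failed for argument at $[0]...
```

View pics/w1.png

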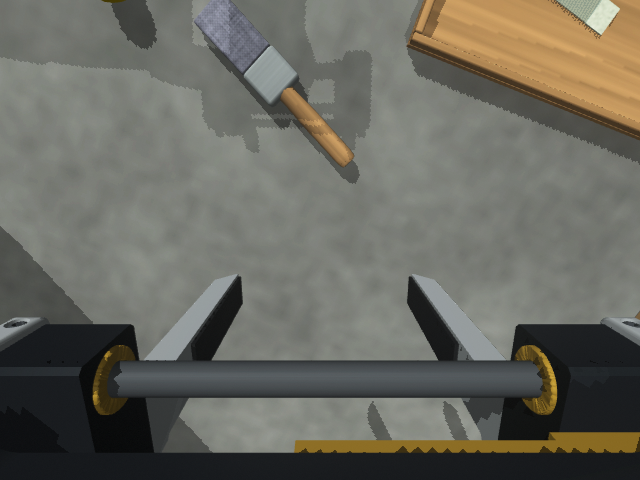

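The move was refused because every row has to carry all the keys. The wrist view still shows the start: the brush at (270,75) and the tray. I'll resend with full rows.

```bash
python3 -m inch '[{"gripper":1,"dx":0.029,"dy":0.024,"dz":0,"wx":0,"wy":0,"wz":7},{"gripper":1,"dx":0.058,"dy":0.049,"dz":0,"wx":0,"wy":0,"wz":14},{"gripper":1,"dx":0.087,"dy":0.073,"dz":0,"wx":0,"wy":0,"wz":21},{"gripper":1,"dx":0.116,"dy":0.098,"dz":0,"wx":0,"wy":0,"wz":28},{"gripper":1,"dx":0.145,"dy":0.122,"dz":0,"wx":0,"wy":0,"wz":35}]'; python3 -m inch '[{"gripper":1,"dx":0.029,"dy":0.024,"dz":0,"wx":0,"wy":0,"wz":7},{"gripper":1,"dx":0.058,"dy":0.049,"dz":0,"wx":0,"wy":0,"wz":14},{"gripper":1,"dx":0.087,"dy":0.073,"dz":0,"wx":0,"wy":0,"wz":21},{"gripper":1,"dx":0.116,"dy":0.098,"dz":0,"wx":0,"wy":0,"wz":28},{"gripper":1,"dx":0.145,"dy":0.122,"dz":0,"wx":0,"wy":0,"wz":35}]'
python3 - <<'E'
from h import *
s=manip.read_state();im=manip.camera("wrist");cv2.imwrite("pics/w2.png",im)
np.save("w2.npy",np.r_[s["eef_pos"],s["eef_rot"]]);print(s["eef_pos"],s["eef_rot"],s["joints"],s["clock"])
E
```

```text
clock: 0.57
eef_pos: [379.7, -374.4, 205.3]
eef_rot: [-3.141, -0.0, 1.055]
wrist_force: [0.1, -0.1, -0.5]
finger_gap: 94.1
finger_force: 0.0
clock: 0.98
eef_pos: [524.8, -252.2, 205.3]
eef_rot: [-3.141, -0.0, 1.667]
wrist_force: [1.1, -0.8, 0.7]
finger_gap: 94.1
finger_force: 0.0
[ 524.832 -252.238  205.331] [-3.141 -0.     1.667] [-0.511  0.372  1.425 -0.     1.344 -0.607] 0.9833
```

View pics/w2.png

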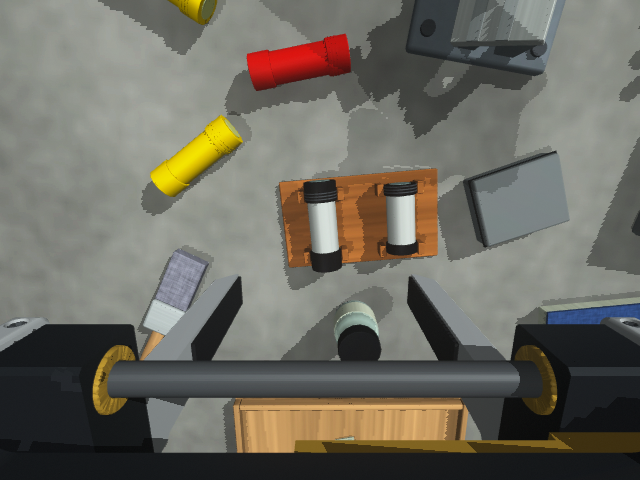

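The wrist view shows the rest at (280..438, 168..268). The long eyepiece is at (323,225) with collar ends near y=182 and y=270, and the shorter one is at (401,218). I'll measure the barrel and the base of the gauge.

```bash
python3 - <<'E'
from h import *
w=np.load("w2.npy");c=cam("wrist",dict(eef_pos=w[:3],eef_rot=w[3:]))
im=cv2.imread("pics/w2.png");hsv=cv2.cvtColor(im,cv2.COLOR_BGR2HSV)
m=((hsv[...,1]<40)&(hsv[...,2]>150)).astype(np.uint8)
n,l,st,ce=cv2.connectedComponentsWithStats(m)
for i in range(1,n):
    if st[i,4]>400 and 150<ce[i][1]<280 and 270<ce[i][0]<440:
        r=cv2.minAreaRect(np.argwhere(l==i)[:,::-1].astype(np.float32))
        print(st[i],ce[i],r)
        p=np.argwhere(l==i)[:,::-1]; ys=np.unique(p[:,1])[3:-3]
        mid=np.array([onz(c,(p[p[:,1]==y,0].mean(),y),23)[:2] for y in ys])
        f=np.polyfit(mid[:,1],mid[:,0],1)
        ct=onz(c,(p[p[:,1]==ys[len(ys)//2],0].mean(),(ys[0]+ys[-1])/2),27)
        print("axis yaw",-np.degrees(np.arctan(f[0])),"centre",ct,"x on axis at y",np.polyval(f,ct[1]),"ends y",mid[0],mid[-1])
t=cam("top")
tp=cv2.imread("pics/top0.png")
# eyepiece ends in wrist image
for q in[(320,182),(326,270)]: print(onz(c,q,23))
for q in[(280,182),(437,168),(438,257),(290,268)]: print("rest",onz(c,q,6))
# gauge frame from base corners, top view
B=np.array([onz(t,(128+u/2.5,135+v/2.5),16) for u,v in[(37,22),(470,50),(460,217),(22,187)]])
print("base centre",B.mean(0)); y=(B[0]+B[3]-B[1]-B[2])/2; print("len",np.linalg.norm(y),np.linalg.norm((B[0]+B[1]-B[2]-B[3])/2),"yaw",np.degrees(np.arctan2(-y[0],y[1])))
E
```

```text
[394 195  21  50 958] [404.547 219.529] ((404.0, 219.5), (49.0, 20.0), 90.0)
axis yaw 9.952899942089317 centre [ 608.409 -237.893   27.   ] x on axis at y 609.3575815845347 ends y [ 605.27  -215.647] [ 613.747 -262.253]
[ 313  201   26   53 1087] [325.605 227.112] ((325.6557312011719, 227.21311950683594), (50.70001220703125, 22.271791458129883), 84.80557250976562)
axis yaw 9.870711765903097 centre [ 525.179 -254.176   27.   ] x on axis at y 525.2447161595835 ends y [ 522.305 -230.112] [ 528.906 -280.796]
[ 514.831 -207.537   23.   ]
[ 530.639 -304.12    23.   ]
rest [ 470.98 -213.17    6.  ]
rest [ 640.096 -181.677    6.   ]
rest [ 659.619 -281.563    6.   ]
rest [ 488.96  -311.657    6.   ]
base centre [668.755 103.122  16.   ]
len 355.4611697246324 137.70095813563947 yaw -3.7045454862303946
```

```bash
python3 -m inch '[{"gripper":0.65,"dx":-0.001,"dy":-0.002,"dz":-0.03,"wx":0,"wy":0,"wz":4.5},{"gripper":0.65,"dx":-0.001,"dy":-0.002,"dz":-0.06,"wx":0,"wy":0,"wz":4.5},{"gripper":0.65,"dx":-0.001,"dy":-0.002,"dz":-0.09,"wx":0,"wy":0,"wz":4.5},{"gripper":0.65,"dx":-0.001,"dy":-0.002,"dz":-0.12,"wx":0,"wy":0,"wz":4.5},{"gripper":0.65,"dx":-0.001,"dy":-0.002,"dz":-0.15,"wx":0,"wy":0,"wz":4.5}]'
python3 -m inch '[{"gripper":0.65,"dx":0,"dy":0,"dz":-0.015,"wx":0,"wy":0,"wz":0},{"gripper":0.65,"dx":0,"dy":0,"dz":-0.03,"wx":0,"wy":0,"wz":0},{"gripper":0.65,"dx":0,"dy":0,"dz":-0.045,"wx":0,"wy":0,"wz":0},{"gripper":0.65,"dx":0,"dy":0,"dz":-0.045,"wx":0,"wy":0,"wz":0},{"gripper":0.1,"dx":0,"dy":0,"dz":-0.045,"wx":0,"wy":0,"wz":0}]' 20
python3 -m inch '[{"gripper":0.1,"dx":0,"dy":0,"dz":0,"wx":0,"wy":0,"wz":0},{"gripper":0.1,"dx":0,"dy":0,"dz":0,"wx":0,"wy":0,"wz":0},{"gripper":0.1,"dx":0,"dy":0,"dz":0,"wx":0,"wy":0,"wz":0},{"gripper":0.1,"dx":0,"dy":0,"dz":0,"wx":0,"wy":0,"wz":0},{"gripper":0.1,"dx":0,"dy":0,"dz":0,"wx":0,"wy":0,"wz":0}]' 20
```

```text
clock: 1.45
eef_pos: [522.4, -255.7, 53.9]
eef_rot: [-3.141, -0.0, 1.739]
wrist_force: [0.6, 0.3, -1.3]
finger_gap: 63.7
finger_force: 0.0
clock: 1.87
eef_pos: [522.4, -255.7, 10.1]
eef_rot: [-3.14, -0.001, 1.739]
wrist_force: [-0.6, -0.1, 0.1]
finger_gap: 57.2
finger_force: 0.0
clock: 2.28
eef_pos: [523.2, -256.0, 11.1]
eef_rot: [3.14, 0.001, 1.739]
wrist_force: [2.2, 0.3, 2.7]
finger_gap: 29.4
finger_force: 20.0
```

Gripped (gap 29.4 mm at 20 N). I'll lift and carry it over the gauge.

```bash
python3 -m inch '[{"gripper":0.1,"dx":0,"dy":0,"dz":0.03,"wx":0,"wy":0,"wz":0},{"gripper":0.1,"dx":0,"dy":0,"dz":0.07,"wx":0,"wy":0,"wz":0},{"gripper":0.1,"dx":0,"dy":0,"dz":0.11,"wx":0,"wy":0,"wz":0},{"gripper":0.1,"dx":0.01,"dy":0.02,"dz":0.14,"wx":0,"wy":0,"wz":-2},{"gripper":0.1,"dx":0.02,"dy":0.05,"dz":0.16,"wx":0,"wy":0,"wz":-4}]' 25
python3 -m inch '[{"gripper":0.1,"dx":0.012,"dy":0.035,"dz":0.01,"wx":0,"wy":0,"wz":-1},{"gripper":0.1,"dx":0.025,"dy":0.07,"dz":0.02,"wx":0,"wy":0,"wz":-3},{"gripper":0.1,"dx":0.038,"dy":0.105,"dz":0.03,"wx":0,"wy":0,"wz":-5},{"gripper":0.1,"dx":0.05,"dy":0.14,"dz":0.03,"wx":0,"wy":0,"wz":-7},{"gripper":0.1,"dx":0.06,"dy":0.175,"dz":0.03,"wx":0,"wy":0,"wz":-9.3}]' 25
python3 -m inch '[{"gripper":0.1,"dx":0.01,"dy":0.03,"dz":0,"wx":0,"wy":0,"wz":0},{"gripper":0.1,"dx":0.02,"dy":0.06,"dz":0,"wx":0,"wy":0,"wz":0},{"gripper":0.1,"dx":0.036,"dy":0.09,"dz":0,"wx":0,"wy":0,"wz":0},{"gripper":0.1,"dx":0.036,"dy":0.09,"dz":0,"wx":0,"wy":0,"wz":0},{"gripper":0.1,"dx":0.036,"dy":0.09,"dz":0,"wx":0,"wy":0,"wz":0}]' 25
python3 - <<'E'
from h import *
s=manip.read_state();im=manip.camera("wrist");cv2.imwrite("pics/w3.png",im)
np.save("w3.npy",np.r_[s["eef_pos"],s["eef_rot"]]);print(s["eef_pos"],s["eef_rot"],s["joints"],s["clock"])
E
```

```text
clock: 2.7
eef_pos: [543.1, -207.2, 174.2]
eef_rot: [3.138, 0.002, 1.665]
wrist_force: [1.7, 0.4, -1.6]
finger_gap: 29.5
finger_force: 25.0
clock: 3.12
eef_pos: [603.1, -29.1, 201.2]
eef_rot: [3.141, 0.0, 1.505]
wrist_force: [0.1, -0.9, -1.0]
finger_gap: 29.2
finger_force: 25.0
clock: 3.53
eef_pos: [638.6, 60.5, 199.8]
eef_rot: [-3.141, 0.0, 1.509]
wrist_force: [0.4, -0.6, -1.1]
finger_gap: 29.3
finger_force: 25.0
[638.638  60.466 199.849] [-3.141  0.     1.509] [ 0.037  0.512  1.239 -0.     1.391  0.099] 3.5333
```

View pics/w3.png

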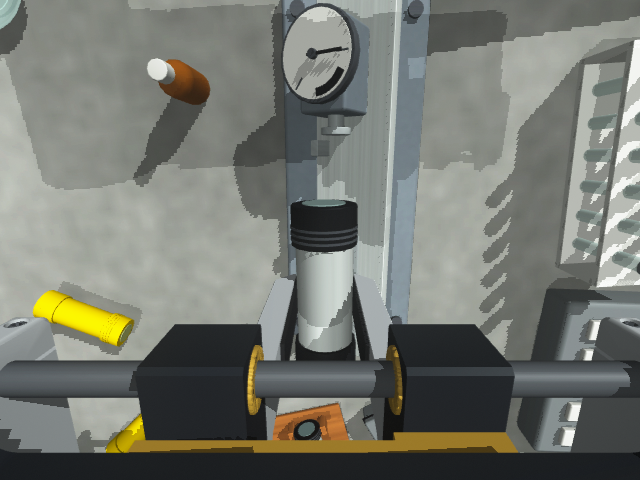

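The wrist view shows the eyepiece held straight (290–357, 200–350). The dial is at about (319,53) with its hub at (312,53), the plunger at (337,124), and the bed's uphill edge runs (398,0)–(388,270). I'll combine the views to locate the cradle.

```bash
python3 - <<'E'
from h import *
w=np.load("w3.npy");c=cam("wrist",dict(eef_pos=w[:3],eef_rot=w[3:]));t=cam("top");s=cam("side")
T=lambda u,v:(128+u/2.5,135+v/2.5)
P={"w":(c,(319,53)),"t":(t,T(89,129)),"s":(s,(242,377))}
for a,b in("wt","ts","ws"): print(a,b,*two(ray(*P[a]),ray(*P[b])))
for k in P: print(k,onz(*P[k],98.3))
yaw=np.radians(-3.7);ex=np.array([np.cos(yaw),np.sin(yaw),0]);ey=np.array([-np.sin(yaw),np.cos(yaw),0]);O=np.array([668.8,103.1,0])
def loc(p): return np.array([(p-O)@ex,(p-O)@ey,p[2]])
print("dial local",[loc(onz(*P[k],98.3)) for k in P])
print("uphill edge",[loc(onz(c,q,78.1)) for q in[(398,0),(393,130),(388,260)]],[loc(onz(t,T(*q),78.1)) for q in[(13,50),(462,75)]])
print("downhill edge",[loc(onz(t,T(*q),37.3)) for q in[(130,157),(460,172)]])
print("plunger face",loc(onz(c,(338,133),69)), loc(onz(t,T(176,123),69)))
print("nut",loc(onz(t,T(362,150),69+34*.8387)))
print("base wrist edge",[loc(onz(c,q,16)) for q in[(428,0),(410,270)]],[loc(onz(c,q,16)) for q in[(283,130),(288,270)]])
im=cv2.imread("pics/w3.png");a=cv2.resize(im[0:280,230:480],None,fx=2,fy=2,interpolation=cv2.INTER_CUBIC)
sd=cv2.imread("pics/side0.png")[240:445,170:310];b=cv2.resize(sd,(384,560),interpolation=cv2.INTER_CUBIC)[:, :300]
cv2.imwrite("pics/crop2.png",np.hstack([a,b]))
E
```

```text
w t [642.468 208.124  92.692] 0.6363793285717946
t s [641.547 206.663  96.418] 0.2791602501408097
w s [641.835 207.144  97.073] 1.183666654428187
w [642.4   207.007  98.3  ]
t [641.273 206.104  98.3  ]
s [640.989 207.599  98.3  ]
dial local [array([-33.05 , 101.987,  98.3  ]), array([-34.116, 101.013,  98.3  ]), array([-34.497, 102.487,  98.3  ])]
uphill edge [array([ 27.427, 144.093,  78.1  ]), array([28.87 , 49.054, 78.1  ]), array([ 30.61 , -65.607,  78.1  ])] [array([ 27.918, 172.968,  78.1  ]), array([  31.393, -174.47 ,   78.1  ])]
downhill edge [array([-42.191,  85.223,  37.3  ]), array([ -36.427, -176.81 ,   37.3  ])]
plunger face [-17.027  46.975  69.   ] [-18.959  43.487  69.   ]
nut [ -36.043 -104.885   97.516]
base wrist edge [array([ 66.848, 167.717,  16.   ]), array([ 68.291, -97.105,  16.   ])] [array([-70.906,  52.55 ,  16.   ]), array([-69.416, -97.631,  16.   ])]
```

View pics/crop2.png

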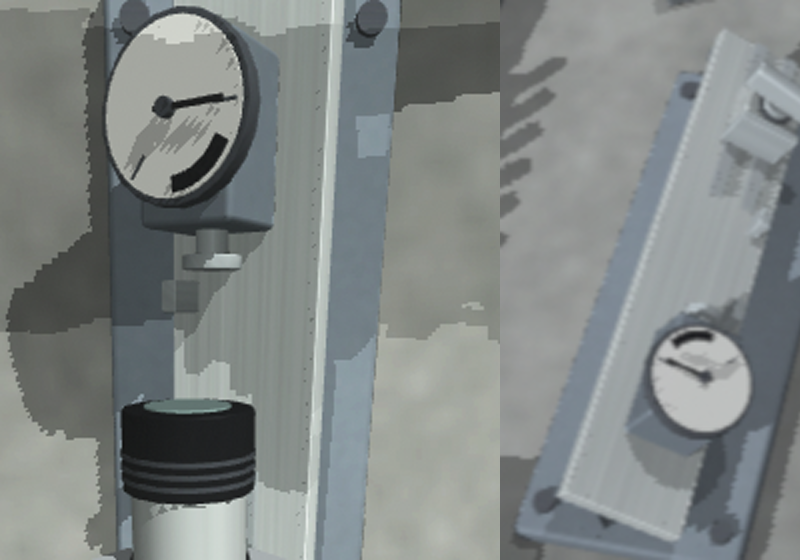

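The dial gives consistent positions in all three views: base-local x ≈ −34, y ≈ 102. So the cradle origin sits at the base's y = 0 and base-local x ≈ −16. In the crop the plunger, the downhill lug and the needle at zero are all clear. Next I'll work out the hover and placing poses.

```bash
cat >> h.py <<'E'
YAW=np.radians(-3.3);A=np.radians(33)
C0=np.array([652.3,104.2,69.])
hx=np.array([np.cos(YAW),np.sin(YAW),0]);cy=np.array([-np.sin(YAW),np.cos(YAW),0])
cx=hx*np.cos(A)+np.array([0,0,np.sin(A)]);cz=-hx*np.sin(A)+np.array([0,0,np.cos(A)])
RC=np.c_[cx,cy,cz]
def W(p): return C0+RC@np.asarray(p,float)
def L(p): return RC.T@(np.asarray(p)-C0)
def tool(xdir): return np.c_[xdir,np.cross(-cz,xdir),-cz]
def delta(p,R,s=None):
    s=s or manip.read_state();R0=Ro.from_euler("xyz",s["eef_rot"])
    print("dpos mm",np.asarray(p)-s["eef_pos"],"rotvec deg",np.degrees((Ro.from_matrix(R)*R0.inv()).as_rotvec()))
E
python3 - <<'E'
from h import *
R=tool(cy)
for z in(60,2):
    p=W([4,-6-1.5,-12+z]);print(p);delta(p,R)
print("60mm down along -cz:",-58*cz)
E
```

```text
[629.118  98.024 111.435]
dpos mm [ -9.291  38.733 -88.568] rotvec deg [ -1.973 -32.993   0.305]
[660.655  96.206  62.792]
dpos mm [  22.245   36.914 -137.211] rotvec deg [ -1.973 -32.993   0.305]
60mm down along -cz: [ 31.537  -1.818 -48.643]
```

```bash
python3 -m inch '[{"gripper":0.1,"dx":-0.01,"dy":0.008,"dz":-0.01,"wx":-0.4,"wy":-6.6,"wz":0.1},{"gripper":0.1,"dx":-0.02,"dy":0.016,"dz":-0.02,"wx":-0.8,"wy":-13.2,"wz":0.1},{"gripper":0.1,"dx":-0.025,"dy":0.024,"dz":-0.035,"wx":-1.2,"wy":-19.8,"wz":0.2},{"gripper":0.1,"dx":-0.025,"dy":0.032,"dz":-0.05,"wx":-1.6,"wy":-26.4,"wz":0.2},{"gripper":0.1,"dx":-0.025,"dy":0.039,"dz":-0.065,"wx":-2,"wy":-33,"wz":0.3}]' 25
python3 -m inch '[{"gripper":0.1,"dx":0.005,"dy":0,"dz":-0.008,"wx":0,"wy":0,"wz":0},{"gripper":0.1,"dx":0.010,"dy":0,"dz":-0.016,"wx":0,"wy":0,"wz":0},{"gripper":0.1,"dx":0.016,"dy":0,"dz":-0.0235,"wx":0,"wy":0,"wz":0},{"gripper":0.1,"dx":0.016,"dy":0,"dz":-0.0235,"wx":0,"wy":0,"wz":0},{"gripper":0.1,"dx":0.016,"dy":0,"dz":-0.0235,"wx":0,"wy":0,"wz":0}]' 25
python3 - <<'E'
from h import *
delta(W([4,-7.5,-10]),tool(cy))
s=manip.read_state()
im=manip.camera("wrist");np.save("w4.npy",np.r_[s["eef_pos"],s["eef_rot"]])
b=manip.camera("side")[230:455,140:340]
cv2.imwrite("pics/w4.png",np.hstack([cv2.resize(im,(467,350)),cv2.resize(b,(311,350))]))
cv2.imwrite("pics/w4full.png",im)
E
```

```text
clock: 4.0
eef_pos: [613.1, 96.8, 137.3]
eef_rot: [2.565, -0.001, 1.511]
wrist_force: [2.4, -1.3, -1.7]
finger_gap: 29.2
finger_force: 25.0
clock: 4.42
eef_pos: [630.8, 96.5, 113.0]
eef_rot: [2.573, 0.001, 1.51]
wrist_force: [0.5, 0.3, -0.6]
finger_gap: 29.4
finger_force: 25.0
dpos mm [ 29.877  -0.254 -50.184] rotvec deg [ 0.028 -0.411  0.196]
```

View pics/w4.png

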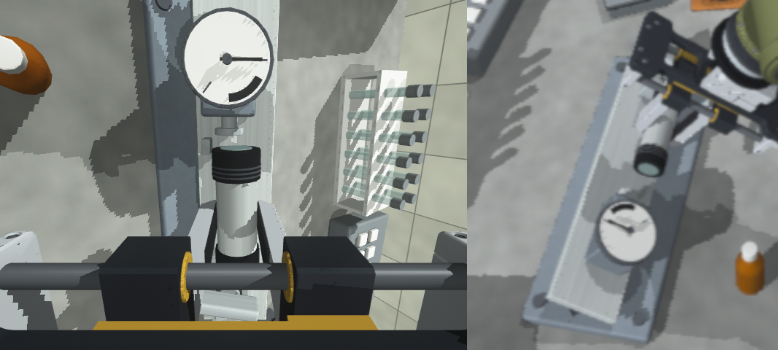

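The view is now square to the bed. The eyepiece is at composite (237,200) in line with the plunger at (228,125), and the dial centre is at (228,59). I'll refine the cradle position with the dial circle and descend.

```bash
python3 - <<'E'
from h import *
w=np.load("w4.npy");c=cam("wrist",dict(eef_pos=w[:3],eef_rot=w[3:]))
im=cv2.imread("pics/w4full.png");g=cv2.cvtColor(im,cv2.COLOR_BGR2GRAY)
m=(g>190).astype(np.uint8);m[170:]=0;m[:,:240]=0;m[:,390:]=0
m=cv2.morphologyEx(m,cv2.MORPH_OPEN,np.ones((3,3),np.uint8))
cs=max(cv2.findContours(m,0,2)[0],key=cv2.contourArea)
(e,ax,an)=cv2.fitEllipse(cv2.convexHull(cs));print("dial",e,ax,an)
def onc(p,z):
    o,d=ray(c,p);o=L(o);d=RC.T@d;return o+d*(z-o[2])/d[2]
print("dial centre cradle",onc(e,35), "left/right bed edges",onc((272*1.37,130*1.37),-17),onc((197*1.37,190*1.37),-17))
print("plunger",onc((228*1.37,133*1.37),0),"TCP",L(w[:3]))
# eyepiece: collar end sides at row 165 of composite
gg=g[225,270:370];print("collar dark cols",270+np.where(gg<70)[0][[0,-1]])
E
```

```text
dial (311.0105285644531, 79.00277709960938) (117.02214813232422, 127.5554428100586) 176.75428771972656
dial centre cradle [ -1.533 102.943  35.   ] left/right bed edges [ 39.211  48.351 -17.   ] [-36.394 -12.839 -17.   ]
plunger [-2.871 46.953  0.   ] TCP [ 6.304 -8.967 48.341]
collar dark cols [290 356]
```

```bash
sed -i 's/^RC=.*/RC=np.c_[cx,cy,cz]\nC0=C0+RC@np.array([-2.5,0.9,0])/' h.py; python3 - <<'E'
from h import *
delta(W([3,-7.5,-10]),tool(cy))
E
```

```text
dpos mm [ 27.331   0.437 -52.527] rotvec deg [ 0.018 -0.359  0.161]
```

```bash
python3 -m inch '[{"gripper":0.1,"dx":0.005,"dy":0,"dz":-0.012,"wx":0,"wy":0,"wz":0},{"gripper":0.1,"dx":0.011,"dy":0,"dz":-0.022,"wx":0,"wy":0,"wz":0},{"gripper":0.1,"dx":0.016,"dy":0,"dz":-0.032,"wx":0,"wy":0,"wz":0},{"gripper":0.1,"dx":0.0205,"dy":0.0005,"dz":-0.042,"wx":0,"wy":0,"wz":0},{"gripper":0.1,"dx":0.0205,"dy":0.0005,"dz":-0.042,"wx":0,"wy":0,"wz":0}]' 25
python3 -m inch '[{"gripper":0.1,"dx":0.002,"dy":0,"dz":-0.003,"wx":0,"wy":0,"wz":0},{"gripper":0.1,"dx":0.004,"dy":0,"dz":-0.006,"wx":0,"wy":0,"wz":0},{"gripper":0.1,"dx":0.0065,"dy":0,"dz":-0.0095,"wx":0,"wy":0,"wz":0},{"gripper":0.1,"dx":0.0065,"dy":0,"dz":-0.0095,"wx":0,"wy":0,"wz":0},{"gripper":0.1,"dx":0.0065,"dy":0,"dz":-0.0095,"wx":0,"wy":0,"wz":0}]' 25
python3 - <<'E'
from h import *
s=manip.read_state();print("tcp in cradle",L(s["eef_pos"]),"force cradle",RC.T@s["wrist_force"])
E
```

```text
clock: 4.93
eef_pos: [650.3, 97.5, 69.2]
eef_rot: [2.574, 0.001, 1.511]
wrist_force: [-0.9, -0.3, -1.6]
finger_gap: 29.6
finger_force: 25.0
clock: 5.35
eef_pos: [657.1, 97.8, 61.6]
eef_rot: [2.572, 0.001, 1.511]
wrist_force: [-1.0, 0.1, -1.0]
finger_gap: 29.3
finger_force: 25.0
tcp in cradle [ 2.752 -6.993 -8.996] force cradle [-1.401 -0.009 -0.236]
```

```bash
python3 -m inch '[{"gripper":0.1,"dx":0.0005,"dy":0,"dz":-0.0008,"wx":0,"wy":0,"wz":0},{"gripper":0.1,"dx":0.001,"dy":0,"dz":-0.0016,"wx":0,"wy":0,"wz":0},{"gripper":0.1,"dx":0.0015,"dy":0,"dz":-0.0024,"wx":0,"wy":0,"wz":0},{"gripper":0.1,"dx":0.0015,"dy":0,"dz":-0.0024,"wx":0,"wy":0,"wz":0},{"gripper":0.1,"dx":0.0015,"dy":0,"dz":-0.0024,"wx":0,"wy":0,"wz":0}]' 25
python3 - <<'E'
from h import *
s=manip.read_state();print("tcp in cradle",L(s["eef_pos"]),"force cradle",RC.T@s["wrist_force"],s["moment"])
E
```

```text
clock: 5.77
eef_pos: [658.1, 97.9, 60.5]
eef_rot: [2.571, 0.001, 1.511]
wrist_force: [-24.8, -0.8, 22.3]
finger_gap: 29.2
finger_force: 25.0
tcp in cradle [  3.022  -6.834 -10.418] force cradle [-8.574 -2.186 32.212] [-0.247  1.789 -0.124]
```

It touches the bed at the expected depth. I'll relieve the pressure a little and open.

```bash
python3 -m inch '[{"gripper":0.1,"dx":-0.0006,"dy":0,"dz":0.0009,"wx":0,"wy":0,"wz":0},{"gripper":0.34,"dx":-0.0006,"dy":0,"dz":0.0009,"wx":0,"wy":0,"wz":0},{"gripper":0.38,"dx":-0.0006,"dy":0,"dz":0.0009,"wx":0,"wy":0,"wz":0},{"gripper":0.45,"dx":-0.0006,"dy":0,"dz":0.0009,"wx":0,"wy":0,"wz":0},{"gripper":0.5,"dx":-0.0006,"dy":0,"dz":0.0009,"wx":0,"wy":0,"wz":0}]' 25
python3 -m inch '[{"gripper":0.6,"dx":0,"dy":0,"dz":0,"wx":0,"wy":0,"wz":0},{"gripper":0.6,"dx":0,"dy":0,"dz":0,"wx":0,"wy":0,"wz":0},{"gripper":0.6,"dx":-0.005,"dy":0,"dz":0.008,"wx":0,"wy":0,"wz":0},{"gripper":0.6,"dx":-0.02,"dy":0,"dz":0.031,"wx":0,"wy":0,"wz":0},{"gripper":0.6,"dx":-0.04,"dy":0,"dz":0.062,"wx":0,"wy":0,"wz":0}]' 25
python3 - <<'E'
from h import *
s=manip.read_state();print(L(s["eef_pos"]),s["joints"])
np.save("w5.npy",np.r_[s["eef_pos"],s["eef_rot"]])
im=manip.camera("wrist");cv2.imwrite("pics/w5full.png",im)
b=manip.camera("side")[230:455,140:340]
cv2.imwrite("pics/w5.png",np.hstack([cv2.resize(im,(480,360)),cv2.resize(b,(320,360))]))
E
```

```text
clock: 6.18
eef_pos: [657.9, 97.7, 59.7]
eef_rot: [2.572, 0.001, 1.511]
wrist_force: [0.3, 0.2, -0.4]
finger_gap: 45.0
finger_force: 0.0
clock: 6.6
eef_pos: [616.4, 97.6, 120.6]
eef_rot: [2.576, 0.001, 1.511]
wrist_force: [0.5, -0.8, 0.1]
finger_gap: 56.3
finger_force: 0.0
[ 0.915 -9.601 62.592] [ 0.146  0.306  1.836 -0.254  0.456  0.403]
```

View pics/w5.png

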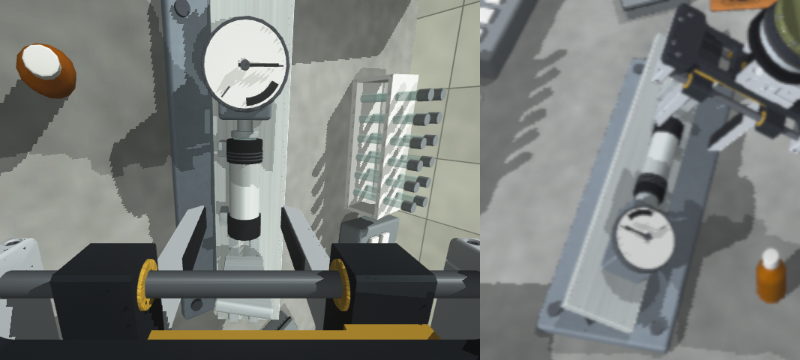

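The eyepiece lies in the cradle, composite (245,188), in line with the plunger and with the needle at zero. Next I'll go over the wing nut, turning the tool about the bed normal so the fingers close along the slide.

```bash
python3 -m inch '[{"gripper":0.5,"dx":-0.01,"dy":0,"dz":0.016,"wx":-3.8,"wy":0.2,"wz":5.9},{"gripper":0.5,"dx":-0.021,"dy":-0.01,"dz":0.032,"wx":-7.6,"wy":0.4,"wz":11.7},{"gripper":0.5,"dx":-0.022,"dy":-0.025,"dz":0.033,"wx":-11.4,"wy":0.7,"wz":17.6},{"gripper":0.5,"dx":-0.023,"dy":-0.04,"dz":0.033,"wx":-15.2,"wy":0.9,"wz":23.5},{"gripper":0.5,"dx":-0.024,"dy":-0.055,"dz":0.033,"wx":-19,"wy":1.1,"wz":29.4}]' 25
python3 -m inch '[{"gripper":0.5,"dx":0,"dy":-0.01,"dz":0,"wx":-3.8,"wy":0.2,"wz":5.9},{"gripper":0.5,"dx":-0.001,"dy":-0.02,"dz":0,"wx":-7.6,"wy":0.4,"wz":11.7},{"gripper":0.5,"dx":-0.002,"dy":-0.03,"dz":0,"wx":-11.4,"wy":0.7,"wz":17.6},{"gripper":0.5,"dx":-0.003,"dy":-0.04,"dz":0,"wx":-15.2,"wy":0.9,"wz":23.5},{"gripper":0.5,"dx":-0.003,"dy":-0.04,"dz":0,"wx":-19,"wy":1.1,"wz":29.4}]' 25
python3 -m inch '[{"gripper":0.5,"dx":0,"dy":0,"dz":0,"wx":-3.8,"wy":0.2,"wz":5.9},{"gripper":0.5,"dx":0,"dy":0,"dz":0,"wx":-4.9,"wy":0.3,"wz":7.5},{"gripper":0.5,"dx":0,"dy":0,"dz":0,"wx":-4.9,"wy":0.3,"wz":7.5},{"gripper":0.5,"dx":0,"dy":0,"dz":0,"wx":-4.9,"wy":0.3,"wz":7.5},{"gripper":0.5,"dx":0,"dy":0,"dz":0,"wx":-4.9,"wy":0.3,"wz":7.5}]' 25
python3 - <<'E'
from h import *
s=manip.read_state();print(L(s["eef_pos"]),s["joints"]);delta(W([0,-105,100]),tool(-cx))
np.save("w6.npy",np.r_[s["eef_pos"],s["eef_rot"]])
im=manip.camera("wrist");cv2.imwrite("pics/w6.png",im)
E
```

```text
clock: 7.12
eef_pos: [593.5, 42.3, 155.4]
eef_rot: [2.66, 0.321, 2.049]
wrist_force: [-0.1, -0.2, -0.6]
finger_gap: 47.7
finger_force: 0.0
clock: 7.53
eef_pos: [590.4, 1.5, 154.9]
eef_rot: [2.932, 0.539, 2.68]
wrist_force: [-0.5, -0.2, -0.1]
finger_gap: 46.9
finger_force: 0.0
clock: 7.95
eef_pos: [590.7, 2.9, 154.9]
eef_rot: [3.023, 0.564, 2.853]
wrist_force: [-0.3, -0.2, 0.4]
finger_gap: 46.9
finger_force: 0.0
[   2.565 -105.628  102.333] [-0.053  0.175  1.913 -0.018  0.479 -1.356]
dpos mm [-0.843  0.678 -3.354] rotvec deg [-5.774  0.3    9.555]
```

View pics/w6.png

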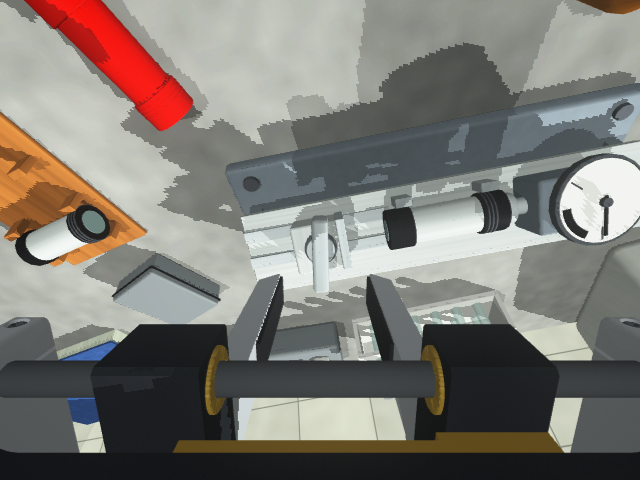

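The wrist view shows the nut's bar running (320,215)–(320,292), straight along the tool's x and centred between the fingers. So the lock starts at about 0.2 rad. The eyepiece at (447,220) and the dial, hub (606,202), are clear too.

```bash
python3 - <<'E'
from h import *
w=np.load("w6.npy");c=cam("wrist",dict(eef_pos=w[:3],eef_rot=w[3:]))
def onc(p,z):
    o,d=ray(c,p);o=L(o);d=RC.T@d;return o+d*(z-o[2])/d[2]
a,b=onc((320,217),45),onc((320.5,292),45);print("bar ends",a,b,"centre",(a+b)/2,"len",np.linalg.norm(a-b),"ang",np.arctan2(-(b-a)[1],(b-a)[0]))
print("bar edges",onc((312.5,250),45),onc((328.5,250),45))
print("eyepiece axis ends",onc((386,228),0),onc((511,209),0))
print("plunger",onc((521,205),0),"dial",onc((602,199),35))
g=cv2.cvtColor(cv2.imread("pics/w6.png"),cv2.COLOR_BGR2GRAY)
for y in(225,240,270,285): print(y,g[y,300:345:3])
E
```

```text
bar ends [ -29.419 -102.972   45.   ] [  26.647 -113.813   45.   ] centre [  -1.386 -108.392   45.   ] len 57.10441737003769 ang 0.1910002290213755
bar edges [  -6.64  -113.087   45.   ] [  -4.416 -101.683   45.   ]
eyepiece axis ends [ -1.398 -52.324   0.   ] [ 2.533 52.282  0.   ]
plunger [ 0.746 60.599  0.   ] dial [-1.398 99.47  35.   ]
225 [108 107 122 161 124 163 167 173 189 199 149 184 184 220 215]
240 [208 211 168  86 112 213 218 218 223 224 135  78 148 194 219]
270 [232 233 232 234 231 189 213 215 222 231 236 235 235 235 234]
285 [237 237 227 196 190 176 208 212 220 231 198 198 195 193 189]
```

```bash
python3 -m inch '[{"gripper":0.5,"dx":0.010,"dy":-0.002,"dz":-0.017,"wx":0,"wy":0,"wz":0},{"gripper":0.5,"dx":0.02,"dy":-0.003,"dz":-0.034,"wx":0,"wy":0,"wz":0},{"gripper":0.5,"dx":0.03,"dy":-0.004,"dz":-0.051,"wx":0,"wy":0,"wz":0},{"gripper":0.5,"dx":0.038,"dy":-0.0045,"dz":-0.065,"wx":0,"wy":0,"wz":0},{"gripper":0.5,"dx":0.038,"dy":-0.0045,"dz":-0.065,"wx":0,"wy":0,"wz":0}]' 30
python3 -m inch '[{"gripper":0.02,"dx":0,"dy":0,"dz":0,"wx":0,"wy":0,"wz":0},{"gripper":0.02,"dx":0,"dy":0,"dz":0,"wx":0,"wy":0,"wz":0},{"gripper":0.02,"dx":0,"dy":0,"dz":0,"wx":0,"wy":0,"wz":0},{"gripper":0.02,"dx":0,"dy":0,"dz":0,"wx":0,"wy":0,"wz":0},{"gripper":0.02,"dx":0,"dy":0,"dz":0,"wx":0,"wy":0,"wz":0}]' 30
python3 - <<'E'
from h import *
s=manip.read_state();print(L(s["eef_pos"]),RC.T@s["wrist_force"],s["moment"]);delta(W([0,-105,100]),tool(-cx))
E
```

```text
clock: 8.42
eef_pos: [628.4, -1.7, 86.9]
eef_rot: [3.024, 0.56, 2.854]
wrist_force: [-0.7, -0.6, -0.7]
finger_gap: 46.9
finger_force: 0.0
clock: 8.83
eef_pos: [628.8, -1.7, 90.7]
eef_rot: [3.024, 0.565, 2.855]
wrist_force: [1.3, -0.2, -0.1]
finger_gap: 16.9
finger_force: 0.0
[  -0.21  -107.964   27.651] [ 1.027 -0.147 -0.736] [0.051 0.142 0.023]
dpos mm [-38.993   5.217  60.792] rotvec deg [-5.722  0.364  9.476]
```

```bash
python3 -m inch '[{"gripper":0.02,"dx":0,"dy":0,"dz":0,"wx":0,"wy":0,"wz":0},{"gripper":0.02,"dx":0,"dy":0,"dz":0,"wx":0,"wy":0,"wz":0},{"gripper":0.02,"dx":0,"dy":0,"dz":0,"wx":0,"wy":0,"wz":0},{"gripper":0.02,"dx":0,"dy":0,"dz":0,"wx":0,"wy":0,"wz":0},{"gripper":0.02,"dx":0,"dy":0,"dz":0,"wx":0,"wy":0,"wz":0}]' 30
python3 - <<'E'
from h import *
s=manip.read_state();print(L(s["eef_pos"]),RC.T@s["wrist_force"],RC.T@s["moment"])
E
```

```text
clock: 9.25
eef_pos: [628.8, -1.9, 90.4]
eef_rot: [3.024, 0.565, 2.855]
wrist_force: [-6.5, -1.7, 6.8]
finger_gap: 12.1
finger_force: 29.9
[  -0.43  -108.139   27.433] [-1.638 -2.07   9.225] [-0.452  0.397  0.123]
```

Gripped on the bar (12.1 mm gap). I'll slide it 30 mm first, then read the needle numerically.

```bash
cat >> h.py <<'E'
def needle(im,c):
    u0=proj(c,W([0,102,35]));g=cv2.cvtColor(im,cv2.COLOR_BGR2GRAY)
    def onc(p):
        o,d=ray(c,p);o=L(o);d=RC.T@d;return (o+d*(35-o[2])/d[2])[:2]
    ys,xs=np.mgrid[max(0,int(u0[1])-90):min(480,int(u0[1])+90),max(0,int(u0[0])-90):min(640,int(u0[0])+90)]
    P=np.array([onc((x,y)) for x,y in zip(xs.ravel(),ys.ravel())]);v=g[ys.ravel(),xs.ravel()].astype(float)
    near=np.hypot(*(P-[0,102]).T)<45
    b=P[near&(v>170)];ctr=(np.percentile(b,1,axis=0)+np.percentile(b,99,axis=0))/2 if len(b)>50 else np.array([0,102.])
    q=P-ctr;r=np.hypot(*q.T);a=np.arctan2(-q[:,1],q[:,0])  # clockwise from +x
    out=[]
    for lo,hi in((7,12),(10,16),(13,19)):
        k=(r>lo)&(r<hi)&(v<90)
        out.append((int(k.sum()),round(float(np.angle(np.exp(1j*a[k]).mean())),3) if k.any() else None))
    return u0,ctr,out
E
python3 - <<'E'
from h import *
w=np.load("w6.npy");print(needle(cv2.imread("pics/w6.png"),cam("wrist",dict(eef_pos=w[:3],eef_rot=w[3:]))))
w=np.load("w5.npy");print(needle(cv2.imread("pics/w5full.png"),cam("wrist",dict(eef_pos=w[:3],eef_rot=w[3:]))))
E
python3 -m inch '[{"gripper":0.02,"dx":0.0003,"dy":0.006,"dz":0,"wx":0,"wy":0,"wz":0},{"gripper":0.02,"dx":0.0007,"dy":0.012,"dz":0,"wx":0,"wy":0,"wz":0},{"gripper":0.02,"dx":0.001,"dy":0.018,"dz":0,"wx":0,"wy":0,"wz":0},{"gripper":0.02,"dx":0.0014,"dy":0.024,"dz":0,"wx":0,"wy":0,"wz":0},{"gripper":0.02,"dx":0.0017,"dy":0.03,"dz":0,"wx":0,"wy":0,"wz":0}]' 30
python3 - <<'E'
from h import *
s=manip.read_state();print(L(s["eef_pos"]),RC.T@s["wrist_force"],RC.T@s["moment"])
im=manip.camera("wrist");cv2.imwrite("pics/w7.png",im);print(needle(im,cam("wrist",s)))
E
```

```text
(array([605.556, 200.221]), array([-4.271, 96.091]), [(29, -0.749), (40, -0.51), (38, -0.345)])
(array([323.349,  86.709]), array([  7.757, 107.818]), [(160, 1.985), (92, 1.395), (45, 0.375)])
clock: 9.67
eef_pos: [630.6, 27.6, 90.4]
eef_rot: [3.025, 0.565, 2.854]
wrist_force: [-2.3, -9.0, 4.4]
finger_gap: 11.6
finger_force: 29.9
[ -0.267 -78.58   27.358] [ 0.904 -9.166  4.694] [-1.648 -0.014  0.092]
(array([667.086, 235.664]), array([-6.558, 76.623]), [(233, 1.296), (700, 1.588), (801, 1.717)])
```

The dial has left the wrist view, so I'll read the needle from the side camera by sampling intensity around the hub.

```bash
cat >> h.py <<'E'
def needle2(im,hub=(245.8,378.4)):
    c=cam("side");g=cv2.cvtColor(im,cv2.COLOR_BGR2GRAY).astype(np.float32)
    o,d=ray(c,hub);o=L(o);d=RC.T@d;h=o+d*(35-o[2])/d[2]
    A_=np.arange(-0.6,2.6,0.05);rr=np.arange(7,17,1.)
    sc=[]
    for a in A_:
        uv=np.array([proj(c,W(h+[r*np.cos(a),-r*np.sin(a),0])) for r in rr],np.float32)
        sc.append(cv2.remap(g,uv[:,:1].copy(),uv[:,1:].copy(),cv2.INTER_LINEAR).mean())
    sc=np.array(sc);k=sc.argmin();dk=np.clip(np.median(sc)-sc,0,None);w=dk*(np.abs(A_-A_[k])<.35)
    return round(float(A_[k]),2),round(float((w*A_).sum()/w.sum()),3),round(float(sc[k])),round(float(np.median(sc))),h
E
python3 - <<'E'
from h import *
print(needle2(cv2.imread("pics/side0.png")))
s=manip.camera("side");cv2.imwrite("pics/s7.png",s);print(needle2(s))
E
```

```text
(0.05, 0.022, 87, 169, array([ -2.443, 101.784,  35.   ]))
(0.05, 0.022, 94, 180, array([ -2.443, 101.784,  35.   ]))
```

The needle reads 0.02 rad at rest with good contrast. I'll keep sliding in small steps.

```bash
python3 -m inch '[{"gripper":0.02,"dx":0.0001,"dy":0.0015,"dz":0,"wx":0,"wy":0,"wz":0},{"gripper":0.02,"dx":0.0002,"dy":0.003,"dz":0,"wx":0,"wy":0,"wz":0},{"gripper":0.02,"dx":0.0003,"dy":0.0045,"dz":0,"wx":0,"wy":0,"wz":0},{"gripper":0.02,"dx":0.0004,"dy":0.007,"dz":0,"wx":0,"wy":0,"wz":0},{"gripper":0.02,"dx":0.0004,"dy":0.007,"dz":0,"wx":0,"wy":0,"wz":0}]' 30
python3 - <<'E'
from h import *
s=manip.read_state();print(L(s["eef_pos"]),RC.T@s["wrist_force"],needle2(manip.camera("side")))
E
```

```text
clock: 10.18
eef_pos: [631.1, 34.7, 90.4]
eef_rot: [3.024, 0.565, 2.855]
wrist_force: [-3.0, -6.6, 5.1]
finger_gap: 11.5
finger_force: 29.9
[ -0.227 -71.551  27.318] [ 0.572 -6.765  5.667] (0.25, 0.253, 101, 176, array([ -2.443, 101.784,  35.   ]))
```

Needle at 0.25 rad, so the anvil is about 1 mm in. 3 mm more should centre it.

```bash
python3 -m inch '[{"gripper":0.02,"dx":0,"dy":0.001,"dz":0,"wx":0,"wy":0,"wz":0},{"gripper":0.02,"dx":0.0001,"dy":0.002,"dz":0,"wx":0,"wy":0,"wz":0},{"gripper":0.02,"dx":0.0002,"dy":0.003,"dz":0,"wx":0,"wy":0,"wz":0},{"gripper":0.02,"dx":0.0002,"dy":0.003,"dz":0,"wx":0,"wy":0,"wz":0},{"gripper":0.02,"dx":0.0002,"dy":0.003,"dz":0,"wx":0,"wy":0,"wz":0}]' 30
python3 - <<'E'
from h import *
s=manip.read_state();print(L(s["eef_pos"]),RC.T@s["wrist_force"],s["joints"],needle2(manip.camera("side")))
E
```

```text
clock: 10.65
eef_pos: [631.2, 37.2, 90.4]
eef_rot: [3.025, 0.565, 2.854]
wrist_force: [-3.3, -10.0, 6.2]
finger_gap: 11.6
finger_force: 29.9
[ -0.232 -68.966  27.301] [  1.056 -10.191   6.687] [ 0.023  0.364  1.848 -0.145  0.36  -1.174] (0.75, 0.741, 117, 185, array([ -2.443, 101.784,  35.   ]))
```

```bash
python3 -m inch '[{"gripper":0.02,"dx":0,"dy":0.001,"dz":0,"wx":0,"wy":0,"wz":0},{"gripper":0.02,"dx":0,"dy":0.001,"dz":0,"wx":0,"wy":0,"wz":0},{"gripper":0.02,"dx":0,"dy":0.001,"dz":0,"wx":0,"wy":0,"wz":0},{"gripper":0.02,"dx":0,"dy":0.001,"dz":0,"wx":0,"wy":0,"wz":0},{"gripper":0.02,"dx":0,"dy":0.001,"dz":0,"wx":0,"wy":0,"wz":0}]' 30
python3 - <<'E'
from h import *
s=manip.read_state();print(L(s["eef_pos"]),RC.T@s["wrist_force"],needle2(manip.camera("side")))
print("5.5deg cw about bed normal:",-5.5*cz)
E
```

```text
clock: 11.12
eef_pos: [631.3, 38.1, 90.4]
eef_rot: [3.025, 0.565, 2.854]
wrist_force: [-3.1, -11.0, 5.2]
finger_gap: 11.8
finger_force: 29.9
[ -0.244 -68.071  27.302] [  0.731 -11.138   5.699] (0.95, 0.936, 119, 188, array([ -2.443, 101.784,  35.   ]))
5.5deg cw about bed normal: [ 2.991 -0.172 -4.613]
```

Needle at 0.94 rad, mid-band. Now I'll turn the nut clockwise about the bed normal.

```bash
python3 -m inch '[{"gripper":0.02,"dx":0,"dy":0,"dz":0,"wx":2.72,"wy":-0.16,"wz":-4.19},{"gripper":0.02,"dx":0,"dy":0,"dz":0,"wx":5.44,"wy":-0.31,"wz":-8.39},{"gripper":0.02,"dx":0,"dy":0,"dz":0,"wx":8.16,"wy":-0.47,"wz":-12.58},{"gripper":0.02,"dx":0,"dy":0,"dz":0,"wx":10.87,"wy":-0.63,"wz":-16.77},{"gripper":0.02,"dx":0,"dy":0,"dz":0,"wx":10.87,"wy":-0.63,"wz":-16.77}]' 40
python3 - <<'E'
from h import *
s=manip.read_state();print(L(s["eef_pos"]),RC.T@s["wrist_force"],RC.T@s["moment"],s["joints"],needle2(manip.camera("side")));delta(s["eef_pos"],tool(-cx))
E
```

```text
clock: 11.58
eef_pos: [631.4, 38.4, 90.5]
eef_rot: [2.821, 0.485, 2.454]
wrist_force: [-0.9, -7.5, 4.5]
finger_gap: 11.8
finger_force: 40.0
[ -0.101 -67.743  27.324] [ 2.07  -7.551  3.967] [-1.574 -0.198 -0.158] [ 0.025  0.364  1.846 -0.144  0.363 -0.819] (0.95, 0.937, 119, 189, array([ -2.443, 101.784,  35.   ]))
dpos mm [0.019 0.004 0.006] rotvec deg [-16.641   0.943  26.366]
```

```bash
python3 -m inch '[{"gripper":0.02,"dx":0,"dy":0,"dz":0,"wx":2.72,"wy":-0.16,"wz":-4.19},{"gripper":0.02,"dx":0,"dy":0,"dz":0,"wx":5.44,"wy":-0.31,"wz":-8.39},{"gripper":0.02,"dx":0,"dy":0,"dz":0,"wx":8.16,"wy":-0.47,"wz":-12.58},{"gripper":0.02,"dx":0,"dy":0,"dz":0,"wx":10.87,"wy":-0.63,"wz":-16.77},{"gripper":0.02,"dx":0,"dy":0,"dz":0,"wx":13.6,"wy":-0.79,"wz":-21}]' 40
python3 -m inch '[{"gripper":0.02,"dx":0,"dy":0,"dz":0,"wx":2.72,"wy":-0.16,"wz":-4.19},{"gripper":0.02,"dx":0,"dy":0,"dz":0,"wx":5.44,"wy":-0.31,"wz":-8.39},{"gripper":0.02,"dx":0,"dy":0,"dz":0,"wx":7.07,"wy":-0.41,"wz":-10.9},{"gripper":0.02,"dx":0,"dy":0,"dz":0,"wx":7.07,"wy":-0.41,"wz":-10.9},{"gripper":0.02,"dx":0,"dy":0,"dz":0,"wx":7.07,"wy":-0.41,"wz":-10.9}]' 40
python3 - <<'E'
from h import *
s=manip.read_state();print(L(s["eef_pos"]),RC.T@s["wrist_force"],RC.T@s["moment"],needle2(manip.camera("side")));delta(s["eef_pos"],tool(-cx))
E
```

```text
clock: 12.05
eef_pos: [631.6, 38.7, 90.6]
eef_rot: [2.651, 0.308, 2.022]
wrist_force: [0.6, -6.1, 3.6]
finger_gap: 11.7
finger_force: 39.9
clock: 12.47
eef_pos: [631.8, 38.8, 90.8]
eef_rot: [2.6, 0.196, 1.822]
wrist_force: [2.0, -5.2, 3.2]
finger_gap: 11.9
finger_force: 40.0
[  0.35  -67.383  27.342] [ 3.677 -5.085  1.414] [-0.952 -0.586 -0.039] (0.95, 0.932, 117, 189, array([ -2.443, 101.784,  35.   ]))
dpos mm [ 0.003 -0.021  0.017] rotvec deg [-37.369   2.071  58.12 ]
```

```bash
python3 -m inch '[{"gripper":0.02,"dx":0,"dy":0,"dz":0,"wx":0.8,"wy":0,"wz":-1.3},{"gripper":0.02,"dx":0,"dy":0,"dz":0,"wx":1.6,"wy":-0.1,"wz":-2.5},{"gripper":0.02,"dx":0,"dy":0,"dz":0,"wx":1.6,"wy":-0.1,"wz":-2.5},{"gripper":0.02,"dx":0,"dy":0,"dz":0,"wx":1.6,"wy":-0.1,"wz":-2.5},{"gripper":0.02,"dx":0,"dy":0,"dz":0,"wx":1.6,"wy":-0.1,"wz":-2.5}]' 40
python3 - <<'E'
from h import *
s=manip.read_state();print(RC.T@s["wrist_force"],RC.T@s["moment"],needle2(manip.camera("side")));delta(s["eef_pos"],tool(-cx))
E
python3 -m inch '[{"gripper":0.5,"dx":0,"dy":0,"dz":0,"wx":0,"wy":0,"wz":0},{"gripper":0.5,"dx":0,"dy":0,"dz":0,"wx":0,"wy":0,"wz":0},{"gripper":0.5,"dx":0,"dy":0,"dz":0,"wx":0,"wy":0,"wz":0},{"gripper":0.5,"dx":0,"dy":0,"dz":0,"wx":0,"wy":0,"wz":0},{"gripper":0.5,"dx":0,"dy":0,"dz":0,"wx":0,"wy":0,"wz":0}]' 40
python3 -m inch '[{"gripper":0.5,"dx":-0.01,"dy":0,"dz":0.016,"wx":0,"wy":0,"wz":0},{"gripper":0.5,"dx":-0.022,"dy":0,"dz":0.034,"wx":0,"wy":0,"wz":0},{"gripper":0.5,"dx":-0.038,"dy":0,"dz":0.058,"wx":0,"wy":0,"wz":0},{"gripper":0.5,"dx":-0.05,"dy":0,"dz":0.077,"wx":0,"wy":0,"wz":0},{"gripper":0.5,"dx":-0.05,"dy":0,"dz":0.077,"wx":0,"wy":0,"wz":0}]' 40
python3 - <<'E'
from h import *
s=manip.read_state();im=manip.camera("wrist");cv2.imwrite("pics/w8.png",im);c=cam("wrist",s)
print(L(s["eef_pos"]),needle2(manip.camera("side")))
n=np.array([0,-67.5,45.]);print([proj(c,W(n+28*k*np.array([np.cos(1.2),-np.sin(1.2),0]))) for k in(-1,0,1)])
g=cv2.cvtColor(im,cv2.COLOR_BGR2GRAY);u=proj(c,W(n));e=cv2.Canny(g,40,120)[int(u[1])-50:int(u[1])+50,int(u[0])-50:int(u[0])+50]
l=cv2.HoughLinesP(e,1,np.pi/180,20,minLineLength=30,maxLineGap=4)
def onc(p,z=45):
    o,d=ray(c,p);o=L(o);d=RC.T@d;return o+d*(z-o[2])/d[2]
for x1,y1,x2,y2 in l[:,0][:10]:
    a,b=onc((x1+u[0]-50,y1+u[1]-50)),onc((x2+u[0]-50,y2+u[1]-50));d=b-a;print(a[:2],b[:2],round(np.arctan(-d[1]/d[0]),2))
E
```

```text
clock: 12.93
eef_pos: [631.8, 38.8, 90.7]
eef_rot: [2.592, 0.17, 1.778]
wrist_force: [2.0, -3.9, 3.3]
finger_gap: 11.9
finger_force: 40.2
[ 3.646 -3.806  1.618] [-1.01  -0.535  0.527] (0.95, 0.937, 120, 189, array([ -2.443, 101.784,  35.   ]))
dpos mm [-0.004  0.024 -0.008] rotvec deg [-38.936   2.175  60.558]
clock: 13.4
eef_pos: [630.9, 39.4, 89.7]
eef_rot: [2.595, 0.169, 1.778]
wrist_force: [0.8, 0.2, -0.0]
finger_gap: 41.7
finger_force: 0.0
clock: 13.82
eef_pos: [581.0, 39.5, 170.7]
eef_rot: [2.589, 0.17, 1.777]
wrist_force: [0.7, -0.1, 0.3]
finger_gap: 46.7
finger_force: 0.0
[  1.313 -69.594 122.057] (0.95, 0.932, 115, 187, array([ -2.443, 101.784,  35.   ]))
[array([322.793, 213.377]), array([324.874, 248.577]), array([326.845, 281.921])]
[ -7.611 -39.12 ] [  6.282 -71.502] 1.17
[ -18.902 -109.086] [-18.832 -49.282] -1.57
[ -29.577 -107.087] [-29.639 -66.917] 1.57
[  31.213 -100.185] [ 31.589 -48.734] -1.56
[  5.719 -64.786] [ 14.408 -90.998] 1.25
[-22.906 -33.656] [ -9.184 -64.507] 1.15
[-33.927 -71.688] [-33.686 -37.154] -1.56
[-19.154 -38.028] [ -8.177 -59.952] 1.11
[ -18.235 -117.168] [-16.525 -80.643] -1.52
[ 15.797 -82.476] [ 17.048 -42.583] -1.54
```

The nut met its stop: the reaction moment rose and the bar edges measure about 1.2 rad. The needle is steady at 0.93 rad and the arm is clear, so I'm handing in.

```bash
python3 -c "
from cell import manip
print(manip.sign_off())"
```

```text
the job is handed in; nothing more can be done
None
```

I've handed the job in; `sign_off` returned no verdict. By my readings the long eyepiece lies in the cradle between jaw and anvil, the needle stands in the dark band at about 0.93 rad, the wing nut is at its stop (about 1.2 rad), and the arm is clear.

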